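Roll the tin in front of the code reader

ROBOT

A 6-joint arm with a two-finger parallel gripper is mounted at the origin on the work surface. World frame = base frame: x ahead of the robot, y to its left, z up, the work surface at z = 0. Lengths are in m, angles in degrees, forces in N, time in s.
With the tool pointing down it reaches from about 0.25 to 0.725 m from the base axis. Payload 9.7 kg.
Tool frame: the origin (TCP) lies midway between the tips of the shut fingers; the grasp point (between the pads) lies 19 mm behind it (grip_point_offset is the distance from the TCP to the grasp point, in m); y points along the fingers, z is the direction in which the jaws open and shut, and the axes are right-handed (so a half turn about y gives the same grasp; the last joint's range is limited). The gripper opens to 85 mm and grips with 20 to 120 N. Pads are 22 mm wide; open, the fingers measure 114 mm over their backs; the gripper's body (76 mm by 85 mm) begins 54 mm behind the grasp point. The pads swing forward as they close: fully open they stand 13 mm farther back than shut.
Start: joints at [-64.515, 4.979, 10.078, 95.1, 0, 90], TCP at [0.237, -0.496, 0.231] pointing down, gripper open.
Joint ranges: [-179.16, 179.16], [-48.56, 103.87], [-65.8, 70.77], [-126.05, 130.52], [-82.76, 87.17], [-180, 180]. Speed limits (degrees/s): [127.2, 127.2, 147.25, 180, 180, 180].

INTERFACE

Orientations are given as [roll, pitch, yaw] about the fixed x, y, z axes, in that order (R = Rz(yaw) Ry(pitch) Rx(roll)).
In Python, from workcell import get_obs, camera, job_done, grip_point_offset gives the robot as it stands.
- The arm moves only by the tool move_arm, never from a script. Its argument "deltas" is a list that holds one entry, the list of rows, each a list of 4 numbers: the shift along the tool's x, y, z in m, then the turn about the tool's y in degrees. A call has 1 to 5 rows; each row is the pose to reach, as a shift and turn from the pose commanded when the call began, along the tool's axes at that moment; what a row does not reach only later rows make up. A row lasts 1/10 s, in which the tool goes at most 50 mm and 8.59 degrees, less where a joint would pass 70% of its speed; a pose out of reach is approached as far as the arm can. A call with a gripper value outside its range is refused whole. "claw" is the finger opening in m, from 0 to 0.0854, set as the call begins (left out, the last holds). The fingers move at their own pace and stop on an object; "newtons" is the grip in N (left out, the last holds). Time passes only in rows, so rows that repeat a pose let the fingers close. It gives the time, the measured TCP pose, the force and the opening at its end, in the units of the state.
- get_obs(): the state, without advancing time (a new reading comes with each control period).
- camera(name): name is "scene" or "top"; returns a dict with "color" (400x640x3 uint8, blue, green, red), "range_z" (400x640 float32, m along the optical axis (not along the pixel's ray), 0 where there is no reading), "fx", "fy", "cx", "cy" (pixels), "T" (4x4, takes a point from camera to world coordinates). Camera axes: x right, y down, z forward; pixel columns grow to the right and rows downward; lengths in m; the calibration is good to about 2 mm. A picture is of the moment at which its call begins.
- job_done(): hands the job in, once; it reports no verdict.
The state is a dict: "time": time; "q": joint angles; "qd": joint speeds; "joint_efforts": joint torques, N m; "ee_pos": TCP position; "tcp_rot": TCP orientation; "wrist_force": force on the tool from outside, world axes, zero at the start; "torque": the same for the moment, N m; "opening": finger opening in m.
Only numpy, scipy, OpenCV 4.12 (cv2) and the standard library are available. Lean on these libraries where they do the work, as an engineer would, in place of code of your own. Each camera call takes 0.05 s, during which the arm holds its last target. There are 200 camera calls.

TASK

Roll the big steel tin lying on the cork board along the board, your fingertips on its top, until it rests on the dark strip with its end facing the lens of the code reader, so that its code can be read. Roll it gently and let it come to rest by itself: do not shove it from the side, lift it or grip it, and leave everything else where it is.

Things in the scene. Friction and masses are not known exactly. Their poses are not given: they have to be found in the camera images.
- tin: Closed steel tin, a cylinder 100 mm in diameter, 130 mm long, 0.4 to 0.8 kg, lying on its side near the middle of the board, label up. Origin at its centre, 58 mm above the work surface; x is the cylinder's axis, y and z turn as it rolls. Fingertips grip well on its top: pressed lightly on it and moved sideways they roll it without slip, and it advances half as far as they do.
- spot (a point): Where the tin's centre should come to rest: over the middle of the dark strip, 58 mm above the work surface, in front of the reader's lens. Its x axis points along the strip to the reader (the tin's axis should lie along it), y along the board to the left, z up.
- reader: Fixed code reader: grey box 50 x 62 x 56 mm on a short stand, 92 mm high in all, beside the far edge of the board near its left or right end, round lens 64 mm up, facing the robot's side. A thin dark strip 50 mm wide, flush with the board, runs from it across the board. Origin under its middle, 150 mm from the strip's middle; x points away from the strip.
- bed: Fixed cork-topped board, 200 x 600 x 8 mm, flat on the bench, long side along its y axis (left). Origin under its middle; top 8 mm above the work surface. Level, no stops. The tin must roll 100 to 220 mm, in strokes of about 50 mm from just behind its top to just ahead of it (fingers set lower behind it bind). It stays where it is left; let go at 50 mm/s it runs on 5 to 10 mm.
- holder: Fixed label-roll holder, 60 x 70 mm, 90 mm high, a white roll between two dark cheeks, beside the far edge of the board at the other end from the reader. Origin under its middle. Not part of the job.
- sleeve_a: Loose steel pipe sleeve, 42 mm in diameter, 50 mm high, standing on the board at its left end. Origin under its middle. Leave alone.
- sleeve_b: The same kind of sleeve at the board's right end. Leave alone.
- tape: Loose roll of tape, 100 mm in diameter, 48 mm high, lying flat to the right, nearer the robot. Origin under its middle. Leave alone.
- screwdriver: Loose screwdriver lying on the bench between the robot and the board. Leave alone.
- carton: Loose cardboard carton, 90 x 60 x 50 mm, to the right of the board. Origin under its middle. Leave alone.
- spray: Loose standing spray can, 52 mm in diameter, 150 mm high, to the left of the board. Origin under its middle. Leave alone.
- handscanner: Loose black hand scanner, about 130 x 140 x 35 mm, lying to the left, nearer the robot. Leave alone.
Not all that is in view belongs to the job. What is shaped like the tin but yellow is not meant.

How it is judged:
By the outcome, as a careful person would: the job done as asked, in the order asked, and still so for the second after the job is handed in, with the robot touching nothing.
It also fails if it takes over 64 s, if anything falls off the work surface, if the arm or the gripper's body presses on something with over 40 N, if the wrist force passes 120 N, or if a joint passes its speed limit or range.

## Working session

There is one attempt and no reset: what is moved stays moved. The work goes in short steps, Python scripts to look and compute and a tool call to move; the robot and the scene stay as the last step left them, time stands still between calls to the robot, and variables do not carry over. Pictures are saved under pics/ and viewed, about 8 in all and at most 12, crops included, and the job is handed in when it is done.

Besides the shell and the picture viewer there is one more tool, called after "Call:" by a JSON object that holds its "api" and its "payload". move_arm: Moves the arm, as the interface text tells. Its arguments: {"type":"object","properties":{"deltas":{"type":"array"},"claw":{"type":"number"},"newtons":{"type":"number"}},"required":["deltas"]}

```bash
mkdir -p pics; cat > h.py <<'E'
import numpy as np, cv2
from workcell import *
def pts(c):
    z=c["range_z"]; v,u=np.mgrid[:z.shape[0],:z.shape[1]]
    P=np.stack([(u-c["cx"])/c["fx"]*z,(v-c["cy"])/c["fy"]*z,z,np.ones_like(z)],-1)@c["T"].T
    P=P[...,:3]; P[z==0]=np.nan; return P
E
python3 - <<'E'
from h import *
for n in("top","scene"):
    c=camera(n); cv2.imwrite(f"pics/{n}0.png",c["color"]); np.savez(f"{n}0.npz",**c); print(n,c["T"].round(3).tolist(),c["fx"])
o=get_obs(); print(o)
E
```

```text
top [[-0.015, -0.991, 0.134, 0.409], [-1.0, 0.014, -0.006, 0.011], [0.005, -0.134, -0.991, 1.185], [0.0, 0.0, 0.0, 1.0]] 367.3234745417865
scene [[-0.723, 0.533, -0.439, 0.994], [0.691, 0.561, -0.456, 0.459], [0.003, -0.633, -0.774, 0.87], [0.0, 0.0, 0.0, 1.0]] 370.1765234413292
{'time': 0.1, 'q': array([-6.45140734e+01,  5.00784641e+00,  1.00403949e+01,  9.50997457e+01,
        1.09462774e-03,  8.99990993e+01]), 'qd': array([ 0.02568082, -0.05145809,  0.05004801,  0.02939152, -0.09903914,
        0.00086225]), 'joint_efforts': array([ 3.75894879e-04, -5.21560156e+01,  4.65652514e+01,  1.60795252e-02,
        6.96487996e-05, -4.28992973e-05]), 'ee_pos': array([ 0.23657855, -0.49629829,  0.2306675 ]), 'tcp_rot': array([-9.00671971e+01,  1.09568331e-03, -1.54513174e+02]), 'wrist_force': array([0.31187433, 0.23923415, 0.85679955]), 'torque': array([-0.00129263, -0.00614876, -0.02305219]), 'opening': 0.0854882384587713}
```

View pics/top0.png

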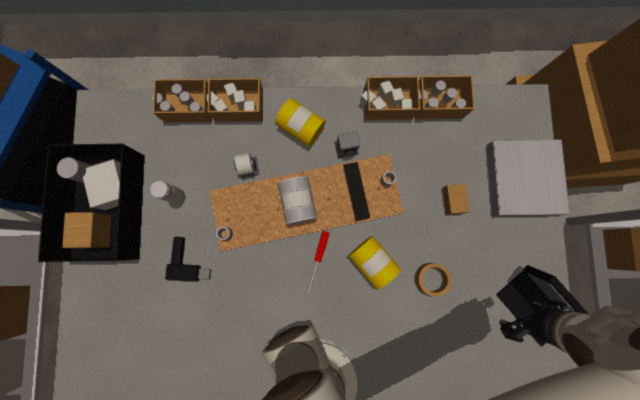

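View pics/scene0.png

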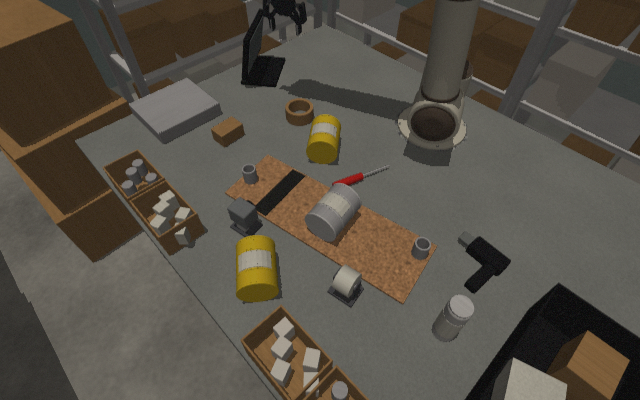

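The top view shows the tin at about (297,200) and the dark strip at (357,191). The reader is at (348,143), with sleeves at (389,178) and (223,234). The tin has to roll right, toward -y. The scene view agrees. Next I'll measure the poses.

```bash
cat >> h.py <<'E'
def strip(c,P):
    hsv=cv2.cvtColor(c["color"],cv2.COLOR_BGR2HSV)
    m=(c["color"].max(-1)<45)&(abs(P[...,2]-.008)<.006)&(P[...,0]>.3)&(P[...,0]<.75)&(abs(P[...,1])<.35)
    n,l,s,ce=cv2.connectedComponentsWithStats(m.astype(np.uint8)); k=1+s[1:,4].argmax()
    (c0,sz,a)=cv2.minAreaRect(P[l==k][:,:2].astype(np.float32)*1000); return c0,sz,a
def tin(P,g):
    """points higher than .05 near g; cylinder axis fit: centre, axis dir"""
    m=(np.hypot(P[...,0]-g[0],P[...,1]-g[1])<.11)&(P[...,2]>.075)&(P[...,2]<.125)
    Q=P[m]; r=cv2.minAreaRect(Q[:,:2].astype(np.float32)*1000); 
    from scipy.optimize import least_squares
    def f(p): # x0,y0(at mean), yaw, z
        d=Q-[p[0],p[1],p[3]]; lat=-np.sin(p[2])*d[:,0]+np.cos(p[2])*d[:,1]
        return np.hypot(lat,d[:,2])-.05
    a0=np.radians(g[2])
    s=least_squares(f,[*Q[:,:2].mean(0),a0,.058],loss="soft_l1",f_scale=.002)
    p=s.x; u=np.array([np.cos(p[2]),np.sin(p[2])]); t=(Q[:,:2]-p[:2])@u
    lo,hi=np.percentile(t,[1,99]); return p[:2]+u*(lo+hi)/2,np.degrees(p[2]),p[3],hi-lo,np.abs(s.fun).mean(),len(Q)
E
python3 - <<'E'
from h import *
for n in("top","scene"):
    c=dict(np.load(n+"0.npz")); P=pts(c)
    print(n,"strip",strip(c,P))
    for k,(u,v) in dict(tin=(297,200),strip=(357,191),reader=(348,138),slA=(223,234),slB=(389,178)).items():
        if n=="top": print(k,P[v,u].round(3))
    g=dict(np.load("top0.npz"));G=pts(g)[200,297]
    print("tin",tin(P,(G[0],G[1],8)))
    if n=="top":
        hsv=cv2.cvtColor(c["color"],cv2.COLOR_BGR2HSV)
        m=(hsv[...,0]<20)&(hsv[...,1]>90)&(abs(P[...,2]-.008)<.006)&(P[...,0]>.35)&(P[...,0]<.75)&(abs(P[...,1])<.4)
        nn,l,s,ce=cv2.connectedComponentsWithStats(m.astype(np.uint8)); 
        print("bed",cv2.minAreaRect(P[m][:,:2].astype(np.float32)*1000))
        m=(P[...,2]>.082)&(P[...,2]<.1)&(np.hypot(P[...,0]-P[138,348,0],P[...,1]-P[138,348,1])<.06)
        print("reader top",cv2.minAreaRect(P[m][:,:2].astype(np.float32)*1000))
E
```

```text
top strip ((587.587158203125, -134.66207885742188), (183.33554077148438, 43.19961929321289), 10.806082725524902)
tin [0.547 0.053 0.11 ]
strip [ 0.587 -0.138  0.01 ]
reader [ 0.739 -0.104  0.094]
slA [0.454 0.293 0.011]
slB [ 0.629 -0.244  0.007]
tin (array([0.55052895, 0.05582823]), np.float64(11.001643718233808), np.float64(0.05846797996201706), np.float64(0.1280537020712112), np.float64(0.001507628993462028), 1324)
bed ((547.8812866210938, 24.213470458984375), (347.7166748046875, 625.5353393554688), 24.195144653320312)
reader top ((728.7161254882812, -106.22623443603516), (57.87061309814453, 62.07809066772461), 9.930689811706543)
scene strip ((587.36865234375, -136.18370056152344), (188.6165771484375, 49.18889617919922), 10.698688507080078)
tin (array([0.55351096, 0.05256155]), np.float64(11.147779242555867), np.float64(0.05741224729570952), np.float64(0.1291258249105539), np.float64(0.0022035578346610244), 1496)
```

Poses (board yaw about 10.8°):

| Item | Measured | Check |
|---|---|---|
| Tin centre | (0.552, 0.054, 0.058) | axis on the board's x |
| Strip middle | (0.5875, -0.1355) | two cameras agree to 2 mm |
| Roll distance | about 193 mm toward -y | lateral offset about 0 |

Tool x will be the roll direction (yaw -79.2°), with the jaws opening along the tin's axis so that two fingertips share the top.

Call:
{"api": "move_arm", "payload": {"deltas": [[[-0.04, 0, -0.028, -8], [-0.08, 0, -0.056, -16], [-0.12, 0, -0.084, -24], [-0.16, 0, -0.112, -32], [-0.2, 0, -0.14, -40]]], "claw": 0.04, "newtons": 40}}

```text
time: 0.6
ee_pos: [0.3573, -0.2823, 0.231]
tcp_rot: [-90.0, 0.0, -114.2]
wrist_force: [1.0, -0.1, -0.1]
opening: 0.0401
```

Call:
{"api": "move_arm", "payload": {"deltas": [[[-0.048, 0, 0.004, -7], [-0.096, 0, 0.008, -14], [-0.144, 0, 0.012, -21], [-0.192, 0, 0.016, -28], [-0.24, 0, 0.02, -35.3]]]}}

```text
time: 1.1
ee_pos: [0.4752, -0.072, 0.2311]
tcp_rot: [-90.0, -0.0, -78.9]
wrist_force: [1.3, -1.2, -0.4]
opening: 0.0402
```

Call:
{"api": "move_arm", "payload": {"deltas": [[[-0.03, 0, 0.025, 0], [-0.06, 0.02, 0.05, 0], [-0.09, 0.05, 0.075, 0], [-0.12, 0.08, 0.099, 0], [-0.12, 0.1, 0.099, 0]]]}}

```text
time: 1.6
ee_pos: [0.5499, 0.0658, 0.128]
tcp_rot: [-90.1, 0.1, -79.0]
wrist_force: [-1.2, -1.1, 0.3]
opening: 0.0399
```

```bash
python3 - <<'E'
from h import *
o=get_obs(); print(o["ee_pos"],o["tcp_rot"],o["wrist_force"],o["qd"])
c=camera("scene"); cv2.imwrite("pics/s1.png",cv2.resize(c["color"][130:280,240:440],None,fx=4,fy=4))
E
```

```text
[0.54990777 0.06581655 0.12801408] [-9.01461922e+01  5.47094873e-02 -7.90102338e+01] [-1.17366609 -1.07272336  0.26901673] [ -2.95606971  -1.74792379 -22.27204079 -19.84013902  -1.0540396
  -3.10173165]
```

View pics/s1.png

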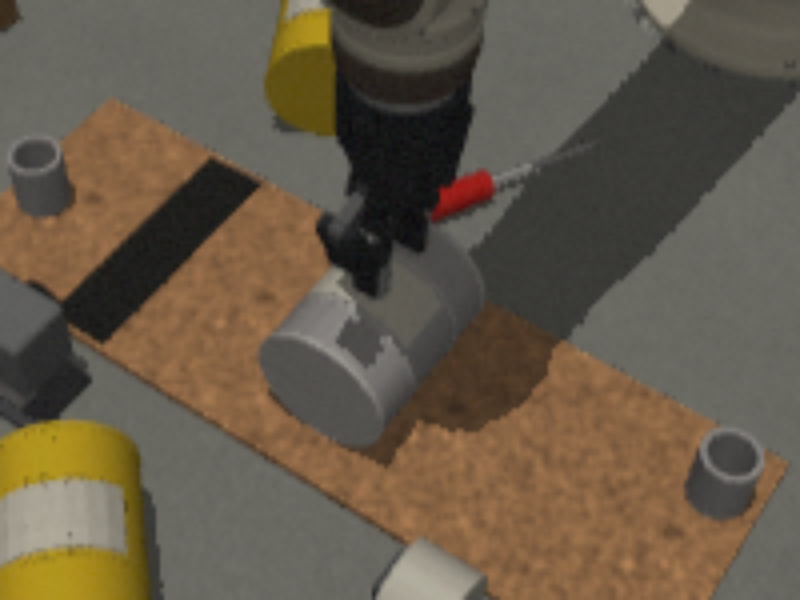

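The fingertips hover over the middle of the tin, centred on its axis (tips around (370,280) in the crop). Now I'll descend in small steps.

Call:
{"api": "move_arm", "payload": {"deltas": [[[0, 0.008, 0, 0], [0, 0.015, 0, 0], [0, 0.018, 0, 0], [0, 0.02, 0, 0], [0, 0.02, 0, 0]]]}}

```text
time: 2.15
ee_pos: [0.5497, 0.062, 0.1118]
tcp_rot: [-90.0, -0.0, -79.3]
wrist_force: [0.3, -1.1, 0.0]
opening: 0.0398
```

Call:
{"api": "move_arm", "payload": {"deltas": [[[-0.003, 0.002, 0, 0], [-0.003, 0.003, 0, 0], [-0.003, 0.004, 0, 0], [-0.003, 0.004, 0, 0]]]}}

```text
time: 2.55
ee_pos: [0.5489, 0.0654, 0.1072]
tcp_rot: [-90.0, -0.0, -79.2]
wrist_force: [-0.1, -0.2, 0.4]
opening: 0.04
```

Call:
{"api": "move_arm", "payload": {"deltas": [[[0, 0.001, 0, 0], [0, 0.002, 0, 0], [0, 0.002, 0, 0]]]}}

```text
time: 2.85
ee_pos: [0.5491, 0.0654, 0.1063]
tcp_rot: [-89.9, -0.0, -79.2]
wrist_force: [-2.5, 1.0, 6.0]
opening: 0.0403
```

Contact gives 6 N. First half stroke.

Call:
{"api": "move_arm", "payload": {"deltas": [[[0.004, 0, 0, 0], [0.009, 0, 0, 0], [0.014, 0, 0, 0], [0.019, 0, 0, 0], [0.024, 0, 0, 0]]]}}

```text
time: 3.35
ee_pos: [0.5537, 0.0416, 0.1064]
tcp_rot: [-89.9, -0.0, -79.2]
wrist_force: [-2.2, -0.6, 7.9]
opening: 0.0401
```

Call:
{"api": "move_arm", "payload": {"deltas": [[[0.005, 0, 0, 0], [0.01, 0, 0, 0], [0.015, 0, 0, 0], [0.02, 0, 0, 0], [0.022, 0, 0, 0]]]}}

```text
time: 3.85
ee_pos: [0.5579, 0.0198, 0.106]
tcp_rot: [-89.9, -0.0, -79.2]
wrist_force: [-0.6, -0.5, 5.5]
opening: 0.0395
```

```bash
cat >> h.py <<'E'
def status(g):
    o=get_obs(); ub=np.array([.187,-.982]); xb=np.array([.982,.187]); S=np.array([.5875,-.1355])
    for n in("top","scene"):
        P=pts(camera(n)); r=tin(P,g); t=r[0]
        print(n,t.round(4),"yaw %.1f z %.4f len %.3f res %.4f n %d"%r[1:],"to go %.1f mm lat %.1f"%((S-t)@ub*1e3,(t-S)@xb*1e3),"tip ahead of tin %.1f"%((o["ee_pos"][:2]-t)@ub*1e3))
    print(o["time"],o["ee_pos"],o["wrist_force"])
E
python3 -c "
from h import *
status((.557,.031,11))"
```

```text
h.py:21: RuntimeWarning: Mean of empty slice.
  s=least_squares(f,[*Q[:,:2].mean(0),a0,.058],loss="soft_l1",f_scale=.002)
  ret = um.true_divide(
Traceback (most recent call last):
  File "h.py", line 27, in status
    P=pts(camera(n)); r=tin(P,g); t=r[0]
                        ~~~^^^^^
  File "h.py", line 21, in tin
    s=least_squares(f,[*Q[:,:2].mean(0),a0,.058],loss="soft_l1",f_scale=.002)
ValueError: Initial guess is outside of provided bounds
```

The arm hides the tin from the top camera, so from here I'll use the scene camera and cut off the fingers by height.

```bash
sed -i 's/for n in("top","scene"):\n        P=pts/X/; s/    for n in("top","scene"):/    for n in names:/; s/def status(g)/def status(g,names=("scene",),rad=.11)/; s/P\[...,2\]>.075)&(P\[...,2\]<.125)/P[...,2]>.07)\&(P[...,2]<.1105)/' h.py
python3 -c "
from h import *
status((.557,.031,11))"
```

```text
scene [0.5581 0.0296] yaw 11.1 z 0.0571 len 0.129 res 0.0028 n 1384 to go 167.6 mm lat 2.0 tip ahead of tin 9.7
3.9 [0.55793545 0.01968255 0.10601612] [-1.67537246 -0.76815702  5.90519048]
```

The tin moved 23.4 mm for 46.5 mm of finger travel, so it isn't slipping. About 168 mm remains. Next come repeated cycles: lift, go back 22 mm, touch down, stroke.

Call:
{"api": "move_arm", "payload": {"deltas": [[[0, -0.008, 0, 0], [-0.011, -0.008, 0, 0], [-0.022, -0.008, 0, 0], [-0.022, -0.002, 0, 0], [-0.022, 0, 0, 0]]]}}

```text
time: 4.45
ee_pos: [0.5537, 0.0426, 0.106]
tcp_rot: [-89.9, -0.0, -79.1]
wrist_force: [-5.1, -0.2, 20.6]
opening: 0.0401
```

Call:
{"api": "move_arm", "payload": {"deltas": [[[0.003, 0, 0, 0], [0.008, 0, 0, 0], [0.013, 0, 0, 0], [0.018, 0, 0, 0], [0.024, 0, 0, 0]]]}}

```text
time: 4.95
ee_pos: [0.5583, 0.0182, 0.1064]
tcp_rot: [-89.9, -0.0, -79.2]
wrist_force: [-2.6, 1.1, 11.3]
opening: 0.04
```

Call:
{"api": "move_arm", "payload": {"deltas": [[[0.006, 0, 0, 0], [0.012, 0, 0, 0], [0.018, 0, 0, 0], [0.022, 0, 0, 0], [0.024, 0, 0, 0]]]}}

```text
time: 5.45
ee_pos: [0.5629, -0.0057, 0.1058]
tcp_rot: [-89.9, -0.0, -79.2]
wrist_force: [-0.6, -0.5, 6.6]
opening: 0.0403
```

```bash
python3 -c "
from h import *
status((.562,.006,11))"
```

```text
scene [0.5625 0.0054] yaw 11.0 z 0.0570 len 0.129 res 0.0027 n 1357 to go 143.0 mm lat 1.8 tip ahead of tin 10.9
5.45 [ 0.56286158 -0.00565384  0.10584149] [-0.62045187 -0.48134345  6.6207914 ]
```

That works (24.6 mm advance, axis yaw steady). I'll soften the touchdown and run two cycles.

Call:
{"api": "move_arm", "payload": {"deltas": [[[0, -0.006, 0, 0], [-0.015, -0.006, 0, 0], [-0.023, -0.004, 0, 0], [-0.023, -0.001, 0, 0], [-0.023, 0, 0, 0]]]}}

```text
time: 6.0
ee_pos: [0.5581, 0.0179, 0.1061]
tcp_rot: [-90.0, -0.0, -79.1]
wrist_force: [-4.5, -0.2, 14.6]
opening: 0.0399
```

Call:
{"api": "move_arm", "payload": {"deltas": [[[0.003, 0, 0, 0], [0.008, 0, 0, 0], [0.013, 0, 0, 0], [0.018, 0, 0, 0], [0.024, 0, 0, 0]]]}}

```text
time: 6.5
ee_pos: [0.5627, -0.0064, 0.1064]
tcp_rot: [-89.9, -0.0, -79.2]
wrist_force: [-3.4, -1.5, 11.9]
opening: 0.0401
```

Call:
{"api": "move_arm", "payload": {"deltas": [[[0.006, 0, 0, 0], [0.012, 0, 0, 0], [0.018, 0, 0, 0], [0.022, 0, 0, 0], [0.024, 0, 0, 0]]]}}

```text
time: 7.0
ee_pos: [0.5673, -0.0302, 0.1058]
tcp_rot: [-90.0, -0.0, -79.2]
wrist_force: [-0.5, -0.2, 6.6]
opening: 0.0402
```

Call:
{"api": "move_arm", "payload": {"deltas": [[[0, -0.006, 0, 0], [-0.015, -0.006, 0, 0], [-0.024, -0.004, 0, 0], [-0.024, -0.001, 0, 0], [-0.024, 0, 0, 0]]]}}

```text
time: 7.5
ee_pos: [0.5626, -0.0056, 0.106]
tcp_rot: [-89.9, -0.0, -79.1]
wrist_force: [-3.6, -0.1, 13.7]
opening: 0.04
```

Call:
{"api": "move_arm", "payload": {"deltas": [[[0.003, 0, 0, 0], [0.008, 0, 0, 0], [0.013, 0, 0, 0], [0.018, 0, 0, 0], [0.024, 0, 0, 0]]]}}

```text
time: 8.0
ee_pos: [0.5673, -0.03, 0.1064]
tcp_rot: [-89.9, -0.0, -79.2]
wrist_force: [-3.4, -1.0, 10.8]
opening: 0.0401
```

Call:
{"api": "move_arm", "payload": {"deltas": [[[0.006, 0, 0, 0], [0.012, 0, 0, 0], [0.018, 0, 0, 0], [0.022, 0, 0, 0], [0.024, 0, 0, 0]]]}}

```text
time: 8.5
ee_pos: [0.5719, -0.0538, 0.106]
tcp_rot: [-89.9, -0.0, -79.2]
wrist_force: [-1.1, -0.6, 7.3]
opening: 0.0403
```

```bash
python3 -c "
from h import *
status((.571,-.042,11))"
```

```text
scene [ 0.5724 -0.0437] yaw 10.8 z 0.0570 len 0.129 res 0.0027 n 1317 to go 93.0 mm lat 2.3 tip ahead of tin 9.8
8.5 [ 0.57186131 -0.05378534  0.1059712 ] [-1.13780939 -0.61306956  7.31159566]
```

Going well, with 93 mm to go. Two more cycles.

Call:
{"api": "move_arm", "payload": {"deltas": [[[0, -0.006, 0, 0], [-0.015, -0.006, 0, 0], [-0.023, -0.004, 0, 0], [-0.023, -0.001, 0, 0], [-0.023, 0, 0, 0]]]}}

```text
time: 9.05
ee_pos: [0.5673, -0.0303, 0.106]
tcp_rot: [-90.0, -0.0, -79.1]
wrist_force: [-4.9, -0.0, 14.1]
opening: 0.0399
```

Call:
{"api": "move_arm", "payload": {"deltas": [[[0.003, 0, 0, 0], [0.008, 0, 0, 0], [0.013, 0, 0, 0], [0.018, 0, 0, 0], [0.024, 0, 0, 0]]]}}

```text
time: 9.55
ee_pos: [0.572, -0.0546, 0.1064]
tcp_rot: [-89.9, -0.0, -79.2]
wrist_force: [-2.8, -0.5, 10.1]
opening: 0.04
```

Call:
{"api": "move_arm", "payload": {"deltas": [[[0.006, 0, 0, 0], [0.012, 0, 0, 0], [0.018, 0, 0, 0], [0.022, 0, 0, 0], [0.024, 0, 0, 0]]]}}

```text
time: 10.05
ee_pos: [0.5766, -0.0784, 0.106]
tcp_rot: [-89.9, -0.0, -79.2]
wrist_force: [-1.3, -0.8, 7.4]
opening: 0.0402
```

Call:
{"api": "move_arm", "payload": {"deltas": [[[0, -0.006, 0, 0], [-0.015, -0.006, 0, 0], [-0.024, -0.004, 0, 0], [-0.024, -0.001, 0, 0], [-0.024, 0, 0, 0]]]}}

```text
time: 10.55
ee_pos: [0.5718, -0.0538, 0.1059]
tcp_rot: [-90.0, -0.0, -79.1]
wrist_force: [-3.7, -0.4, 12.6]
opening: 0.04
```

Call:
{"api": "move_arm", "payload": {"deltas": [[[0.003, 0, 0, 0], [0.008, 0, 0, 0], [0.013, 0, 0, 0], [0.018, 0, 0, 0], [0.024, 0, 0, 0]]]}}

```text
time: 11.05
ee_pos: [0.5765, -0.0782, 0.1064]
tcp_rot: [-89.9, -0.0, -79.2]
wrist_force: [-2.7, -0.2, 11.2]
opening: 0.0399
```

Call:
{"api": "move_arm", "payload": {"deltas": [[[0.006, 0, 0, 0], [0.012, 0, 0, 0], [0.018, 0, 0, 0], [0.022, 0, 0, 0], [0.024, 0, 0, 0]]]}}

```text
time: 11.55
ee_pos: [0.5811, -0.102, 0.1061]
tcp_rot: [-89.9, -0.1, -79.2]
wrist_force: [-2.2, -0.7, 8.3]
opening: 0.0397
```

```bash
python3 -c "
from h import *
status((.581,-.091,11))"
```

```text
scene [ 0.5815 -0.0931] yaw 11.1 z 0.0570 len 0.129 res 0.0026 n 1264 to go 42.8 mm lat 2.0 tip ahead of tin 8.7
11.55 [ 0.58108124 -0.10203514  0.10609687] [-2.19000468 -0.66543009  8.2966288 ]
```

Call:
{"api": "move_arm", "payload": {"deltas": [[[0, -0.006, 0, 0], [-0.015, -0.006, 0, 0], [-0.021, -0.004, 0, 0], [-0.021, -0.001, 0, 0], [-0.021, 0, 0, 0]]]}}

```text
time: 12.1
ee_pos: [0.5769, -0.0806, 0.1061]
tcp_rot: [-89.9, -0.0, -79.2]
wrist_force: [-4.2, 0.2, 13.6]
opening: 0.0402
```

Call:
{"api": "move_arm", "payload": {"deltas": [[[0.003, 0, 0, 0], [0.008, 0, 0, 0], [0.013, 0, 0, 0], [0.018, 0, 0, 0], [0.024, 0, 0, 0]]]}}

```text
time: 12.6
ee_pos: [0.5816, -0.1048, 0.1064]
tcp_rot: [-89.9, -0.1, -79.2]
wrist_force: [-2.2, -0.2, 10.8]
opening: 0.0396
```

Call:
{"api": "move_arm", "payload": {"deltas": [[[0.006, 0, 0, 0], [0.012, 0, 0, 0], [0.018, 0, 0, 0], [0.022, 0, 0, 0], [0.024, 0, 0, 0]]]}}

```text
time: 13.1
ee_pos: [0.5861, -0.1286, 0.1059]
tcp_rot: [-89.9, -0.0, -79.2]
wrist_force: [-0.8, -1.2, 6.4]
opening: 0.04
```

Call:
{"api": "move_arm", "payload": {"deltas": [[[0, -0.006, 0, 0], [-0.015, -0.006, 0, 0], [-0.023, -0.004, 0, 0], [-0.023, -0.001, 0, 0], [-0.023, 0, 0, 0]]]}}

```text
time: 13.6
ee_pos: [0.5816, -0.105, 0.1061]
tcp_rot: [-89.9, -0.0, -79.2]
wrist_force: [-3.6, 0.2, 12.8]
opening: 0.0401
```

```bash
python3 -c "
from h import *
status((.585,-.117,11))
c=camera('scene'); cv2.imwrite('pics/s2.png',cv2.resize(c['color'][120:270,200:400],None,fx=4,fy=4))"
```

```text
scene [ 0.5868 -0.1178] yaw 10.9 z 0.0568 len 0.129 res 0.0029 n 1111 to go 17.5 mm lat 2.6 tip ahead of tin -13.5
13.6 [ 0.58159102 -0.10503082  0.10612859] [-3.55727168  0.15916221 12.83004166]
```

View pics/s2.png

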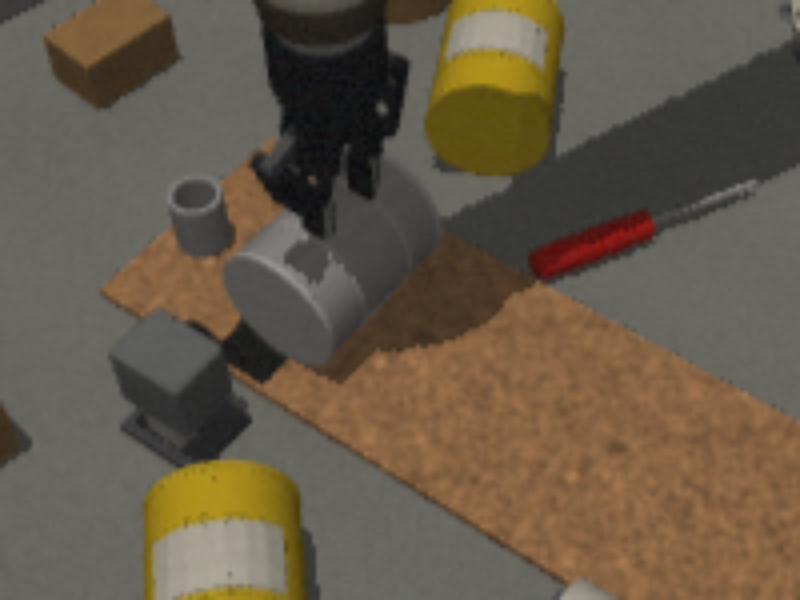

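The tin nearly covers the strip and points squarely at the reader. About 17.5 mm remains, which is 35 mm of finger travel. After that I'll lift clear and check.

Call:
{"api": "move_arm", "payload": {"deltas": [[[0.003, 0, 0, 0], [0.007, 0, 0, 0], [0.011, 0, 0, 0], [0.015, 0, 0, 0], [0.019, 0, 0, 0]]]}}

```text
time: 14.2
ee_pos: [0.5853, -0.1244, 0.1064]
tcp_rot: [-89.9, -0.1, -79.2]
wrist_force: [-2.5, -1.1, 10.2]
opening: 0.0402
```

Call:
{"api": "move_arm", "payload": {"deltas": [[[0.004, 0, 0, 0], [0.008, 0, 0, 0], [0.012, 0, 0, 0], [0.015, 0, 0, 0], [0.016, 0, 0, 0]]]}}

```text
time: 14.7
ee_pos: [0.5884, -0.1403, 0.1064]
tcp_rot: [-89.9, -0.1, -79.2]
wrist_force: [-2.3, -0.5, 9.8]
opening: 0.0404
```

Call:
{"api": "move_arm", "payload": {"deltas": [[[0, 0, 0, 0], [0, -0.003, 0, 0], [0, -0.012, 0, 0], [0, -0.04, 0, 0], [0, -0.08, 0, 0]]]}}

```text
time: 15.2
ee_pos: [0.587, -0.1395, 0.1842]
tcp_rot: [-90.2, 0.1, -79.2]
wrist_force: [1.0, -0.3, 0.2]
opening: 0.0401
```

Call:
{"api": "move_arm", "payload": {"deltas": [[[-0.02, -0.02, -0.03, 0], [-0.04, -0.04, -0.07, 0], [-0.06, -0.04, -0.11, 0], [-0.08, -0.04, -0.15, 0], [-0.1, -0.04, -0.19, 0]]]}}

```text
time: 15.7
ee_pos: [0.381, -0.0767, 0.2255]
tcp_rot: [-90.0, -0.0, -79.2]
wrist_force: [1.2, 0.0, -0.2]
opening: 0.04
```

```bash
python3 -c "
from h import *
status((.589,-.135,11))
c=camera('top'); P=pts(c); cv2.imwrite('pics/t2.png',cv2.resize(c['color'][110:260,200:420],None,fx=3.6,fy=3.6))
try: print(tin(P,(.589,-.135,11)))
except Exception as e: print('top hidden')"
```

```text
scene [ 0.5899 -0.1356] yaw 11.1 z 0.0571 len 0.129 res 0.0025 n 1321 to go -0.5 mm lat 2.4 tip ahead of tin -96.9
15.7 [ 0.38100964 -0.0767284   0.22545554] [ 1.16315267  0.00328725 -0.16466959]
(array([ 0.58715424, -0.13224331]), np.float64(10.981498795382882), np.float64(0.05818089853532628), np.float64(0.12841240021446287), np.float64(0.0014889410284834716), 1303)
```

View pics/t2.png

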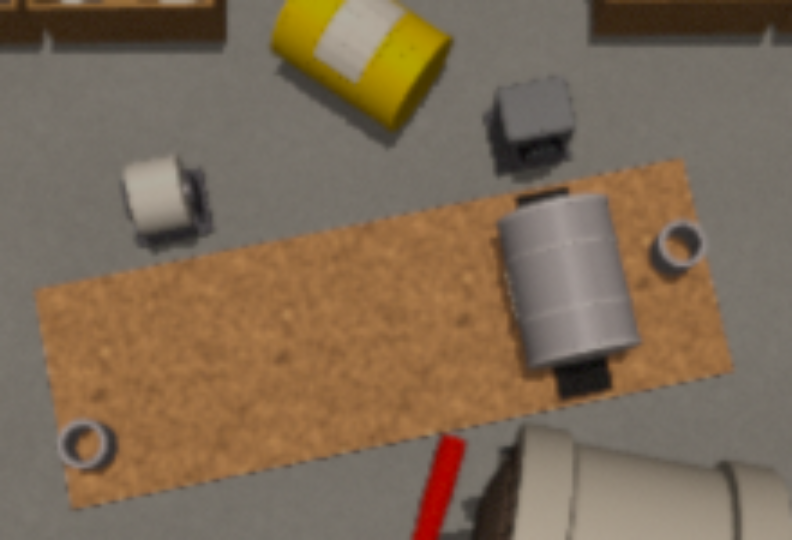

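In the top view the tin lies across the strip, in line with the reader. The sleeves, holder and other items are in place, and the arm is clear. The cameras put it 0.5 mm past and 2.4 mm short of the strip's middle. I'll check that it's still, then hand in.

Call:
{"api": "move_arm", "payload": {"deltas": [[[0, 0, 0, 0], [0, 0, 0, 0], [0, 0, 0, 0], [0, 0, 0, 0], [0, 0, 0, 0]]]}}

```text
time: 16.3
ee_pos: [0.3831, -0.0774, 0.2249]
tcp_rot: [-90.1, 0.0, -79.2]
wrist_force: [0.3, 0.7, -0.1]
opening: 0.0402
```

```bash
python3 -c "
from h import *
status((.589,-.135,11),('scene','top'))
a=np.load('top0.npz')['color']; b=camera('top')['color']
P=pts(dict(np.load('top0.npz')))
for k,(u,v) in dict(slA=(223,234),slB=(389,178),tape=(433,280),carton=(457,199),spray=(161,190),scanner=(185,262),screw=(321,246),holder=(245,163)).items():
    s=np.s_[v-12:v+13,u-12:u+13]; print(k,np.abs(a[s].astype(int)-b[s]).mean().round(1))
print(job_done())"
```

```text
scene [ 0.59   -0.1354] yaw 11.2 z 0.0571 len 0.129 res 0.0025 n 1323 to go -0.3 mm lat 2.5 tip ahead of tin -95.6
top [ 0.5872 -0.1322] yaw 11.1 z 0.0581 len 0.129 res 0.0015 n 1310 to go 3.3 mm lat 0.4 tip ahead of tin -92.0
16.3 [ 0.38309769 -0.07736928  0.22486987] [ 0.25726045  0.66507466 -0.09213446]
slA 2.4
slB 2.5
tape 2.9
carton 2.4
spray 2.6
scanner 2.8
screw 10.2
holder 2.6
the job is handed in; nothing more can be done
None
```

The tin now rests on the dark strip with its end facing the reader's lens, and the job is handed in at about 16 s. I rolled it about 193 mm with two fingertips on top, in eight strokes. The downward force was mostly 6–15 N, with one 20.6 N reading at a touchdown.

- **Position:** half a second apart, the two looks differed by no more than about 0.3 mm, so the tin is at rest. The two cameras disagree by about 3 mm along the board. Measured against my averaged strip position, the scene camera puts the tin 0.3 mm past the middle and the top camera 3.3 mm short (2.4 mm short by its own strip reading). Both put it 0.4–2.5 mm toward the reader.
- **Alignment:** the tin's axis is at about 11.1°, and the strip's is at about 10.8°.
- **Other objects:** the sleeves, tape, carton, spray can, hand scanner and holder look unchanged from the first image.
- **Screwdriver:** this image comparison did not pass (10.2 against about 2.5 for the rest). The parked arm or its shadow probably covers that patch. I never moved near it at bench height, but I didn't confirm separately that it stayed put.
- **Code:** I didn't check that the reader can actually read it.

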